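# Lock the high-current bench terminal

### The arm

A 6-joint arm with a two-finger parallel gripper is mounted at the origin on the work surface. World frame = base frame: x ahead of the robot, y to its left, z up, the work surface at z = 0. Lengths are in m, angles in degrees, forces in N, time in s.
With the tool pointing down it reaches from about 0.275 to 1 m from the base axis. Payload 8.4 kg.
Tool frame: the origin (TCP) lies at the very end of the fingers, on their centre line; the grasp point (between the pads) lies 19 mm behind it; z points along the fingers, y is the line along which they close (so a half turn about z gives the same grasp; the last joint's range is limited). The gripper opens to 85 mm and grips with 20 to 120 N. Pads are 22 mm wide; open, the fingers measure 114 mm over their backs; the gripper's body (76 mm by 85 mm) begins 54 mm behind the grasp point. The pads swing forward as they close: fully open they stand 13 mm farther back than shut.
Start: joints at [69.649, 20.225, 93.587, -0, 66.188, -0.138], TCP at [0.216, 0.587, 0.231] pointing down, gripper open.
Joint ranges: [-150.9, 150.9], [-52.94, 120.26], [3.33, 152.33], [-74.26, 254.26], [0, 154.13], [-172.89, 172.89]. Speed limits (degrees/s): [127.2, 127.2, 159.86, 180, 180, 180].

### API

Orientations are given as a 3x3 rotation matrix whose columns are the frame's x, y, z axes.
In Python, from bench import sense, get_image, sign_off, search_frame gives the robot as it stands. The module is installed in compiled form; this text tells all that it offers.
- The arm moves only by the shell command python3 -m crank 'ROWS' [FORCE]. ROWS is JSON, a list of rows, each an object with "angular": the turn, a rotation vector about the tool's x, y, z in rad, a list of three; "travel": the shift along the tool's x, y, z in m, a list of three; "fingers": the closure, from -1 (fully open) to 1 (shut), so that 0 is half open. In form: [{"angular": [ax, ay, az], "travel": [dx, dy, dz], "fingers": fingers}, ...]. A call has 1 to 20 rows; each row shifts and turns the commanded pose from where the row before left it, along the tool's axes as they then stand; what a row does not reach is not made up. A row lasts 1/8 s, in which the tool goes at most 62.5 mm and 10.7 degrees, less where a joint would pass 70% of its speed; a pose out of reach is approached as far as the arm can. A call with a gripper value outside its range is refused whole. The fingers move at their own pace and stop on an object; FORCE is the grip in N (left out, the last holds). Time passes only in rows, so rows that do not move let the fingers close. It gives the time, the measured TCP pose, the force, the opening and the grip force at its end, in the units of the state.
- sense(): the state, without advancing time (a new reading comes with each control period).
- get_image(name): name is "side" or "top"; returns a dict with "img" (480x640x3 uint8, blue, green, red), "range_z" (480x640 float32, m along the optical axis (not along the pixel's ray), 0 where there is no reading), "fx", "fy", "cx", "cy" (pixels), "eye" and "orientation" of the camera in the world. Camera axes: x right, y up, looking along -z (the intrinsics and any distortion apply to the point x, -y, -z); pixel columns grow to the right and rows downward; lengths in m; the calibration is good to about 2 mm. A picture is of the moment at which its call begins.
- sign_off(): hands the job in; it is judged then, once.
Trained networks look in a picture, given as the dict that the camera call returned (one of the last four; its "shot" number tells which), for a name from the list of things; names that differ only in an ending like _2 or _b are one class to them, and where a whole thing is asked for, a point or a joint stands for the part that bears it (a point fixed in the world has none). Each returns a list of dicts, best first, with "conf" (0 to 1); they miss things now and then, are a little off and sometimes report something else, mostly with a low value. They report only what shows in the picture. A call takes as long as a camera call. They do not tell look-alikes from the thing itself.
- search_frame(picture, name): "at" ([x, y, z] in m, in world coordinates, good to about 4 mm: the middle of the surface that is visible of it).
The state is a dict: "time_s": time; "joint_positions": joint angles; "qd": joint speeds; "joint_torque": joint torques, N m; "eef_pos": TCP position; "tcp_rot": TCP orientation; "contact_force": force on the tool from outside, world axes, zero at the start; "torque": the same for the moment, N m; "finger_gap": opening from 0.0 (shut) to 1.0 (fully open); "grasp_force": force on a finger pad.
Only numpy, scipy, OpenCV 4.12 (cv2) and the standard library are available. Lean on these libraries where they do the work, as an engineer would, in place of code of your own. Each camera call takes 0.05 s, during which the arm holds its last target. There are 200 camera calls.

### The job

One of the two porcelain terminals on the bench has its big upper nut still slack. Run that lock nut down its thread (clockwise seen from above) until it bears on the smaller nut below, then tighten it firmly against it, to about 0.7 newton metre and not much more, so that it is locked but the porcelain is not overstrained. Do not knock the terminals hard or push the other things on the bench about.

Things in the scene. Friction and masses are not known exactly. Their poses are not given: they have to be found in the camera images.
- lock_nut: The slack upper nut: plain steel hexagon nut, 36 mm across flats (41.6 mm across corners), 20 mm high. Origin at its centre, half-way up, on the stud's axis; z up along the stud. At yaw 0 two flats face +y and -y, the others follow every 60 degrees. Captive on a coarse right-hand thread, 6 mm a turn: turned clockwise from above (yaw decreasing) it goes down 0.95 mm a radian.
- lock_under (a point): Centre of the lock nut's underside, on the axis, 10 mm below the nut's centre. It starts 1.6 to 3.4 mm above the smaller nut (1.7 to 3.6 rad of turning). Running free, the nut takes a steady 0.15 N m and stays where it is left. Tightened, this face is pressed in by 42 micrometres at 0.7 N m: far less than pose readings or an eye can tell, so feel the torque.
- lock_corner (a point): A corner of the lock nut, 20.8 mm from the axis, half-way up. When the nut bears, its torque jumps to 0.45 N m almost without turning; tightening on adds 0.18 N m per 0.1 rad. It is locked once given 0.6 N m, and keeps it when let go; past 1.05 N m the porcelain is overstrained. 0.7 N m is right. A hand that has stopped turning feels up to 0.2 N m less, for friction.
- set_nut_top (a point): Centre of the top face of the smaller nut below, 76 mm above the bench: plain steel, 24 mm across flats (27.7 mm across corners), 13 mm high, already set and fixed. Fingers that grip the lock nut and reach below its underside pass 4 mm clear of it.
- terminal: The terminal that carries the two nuts, fixed to the bench: black base 100 x 80 x 16 mm, white ribbed porcelain 52 mm across up to 58 mm height, copper bar 75 x 26 x 5 mm (top at 63 mm) reaching out to its +x side, threaded steel stud 16 mm across up to 122 mm. Origin at the centre of the underside of the base, below the stud.
- twin_terminal: A second terminal like it, fixed, whose two nuts are already tight together with no gap. Leave it alone. Origin below its stud.
- meter: Bystander: multimeter, 160 x 78 x 39 mm, lying flat. Origin at the centre of its underside.
- lamp_holder: Bystander: black lamp holder with a reflector lamp, 55 x 75 x 50 mm. Origin at the centre of its underside.
- driver: Bystander: screwdriver 150 mm long, lying between the two terminals. Origin at the centre of its underside.
- spare_nut: Bystander: loose spare nut, 36 mm across flats, 20 mm high, lying on the bench. Origin at the centre of its underside.
- solder_reel: Bystander: metal reel, 64 mm across, 35 mm high. Origin at the centre of its underside.
- parts_tray: Bystander: open tray 110 x 80 x 25 mm. Origin at the centre of its underside.
- pen: Bystander: pen 130 mm long, 10 mm thick, lying. Origin at its underside.
Not all that is in view belongs to the job. Leave any purple or yellow look-alike of the terminal alone.

How it is judged:
By the outcome, as a careful person would: the job done as asked, in the order asked, and still so for the second after the job is handed in, with the robot touching nothing.
It also fails if it takes over 64 s, if anything falls off the work surface, if the arm or the gripper's body presses on something with over 40 N, if the wrist force passes 120 N, or if a joint passes its speed limit or range.

## Working session

There is one attempt and no reset: what is moved stays moved. The work goes in short steps, Python scripts to look and compute and a shell command to move; the robot and the scene stay as the last step left them, time stands still between calls to the robot, and variables do not carry over. Pictures are saved under pics/ and viewed, at most 10 in all, crops included, and the job is handed in when it is done.

```bash
mkdir -p pics; cat > h.py <<'E'
import numpy as np, cv2
from bench import sense,get_image,search_frame,sign_off
def pts(p):
    v,u=np.mgrid[0:480,0:640]; z=p["range_z"]
    c=np.stack([(u-p["cx"])/p["fx"]*z,-(v-p["cy"])/p["fy"]*z,-z],-1)
    return c@np.array(p["orientation"]).T+np.array(p["eye"])
def pix(p,w):
    c=(np.array(w)-p["eye"])@np.array(p["orientation"]); return p["cx"]+p["fx"]*c[0]/-c[2], p["cy"]-p["fy"]*c[1]/-c[2]
E
python3 - <<'E'
from h import *
s=sense();print(s)
for n in("side","top"):
    p=get_image(n);cv2.imwrite(f"pics/{n}0.png",p["img"]);print(n,p["eye"],np.round(p["orientation"],3).tolist(),p["fx"],[k for k in p])
    for t in("lock_nut","terminal","twin_terminal","set_nut_top","spare_nut"):
        for d in search_frame(p,t): print(t,np.round(d["at"],4),round(d["conf"],2),np.round(pix(p,d["at"])))
E
```

```text
{'time_s': 0.0, 'joint_positions': array([ 6.96482612e+01,  2.02634455e+01,  9.36296197e+01,  5.88356651e-05,
        6.61893245e+01, -1.37951186e-01]), 'qd': array([ 0.01325794,  0.02354691, -0.01457582,  0.01730307,  0.04220085,
       -0.03236803]), 'joint_torque': array([ 2.00885210e-03, -6.05253267e+01, -3.42074203e+01,  7.54795565e-05,
        9.28479829e-03,  7.20479829e-05]), 'eef_pos': array([0.21578591, 0.58604413, 0.23054718]), 'tcp_rot': array([[-9.38409759e-01,  3.45524056e-01, -5.00981870e-04],
       [ 3.45524420e-01,  9.38408791e-01, -1.34787927e-03],
       [ 4.40107594e-06, -1.43796453e-03, -9.99998966e-01]]), 'contact_force': array([-0.0415088 , -0.97178712,  1.11269209]), 'torque': array([ 0.0598515 ,  0.05750574, -0.01774838]), 'grasp_force': 0.0, 'finger_gap': 1.0040370748733038}
side [0.35905085 0.65958752 0.59845219] [[-0.968, 0.145, -0.207], [-0.253, -0.574, 0.779], [-0.006, 0.806, 0.592]] 436.090173769059 ['img', 'range_z', 'fx', 'fy', 'cx', 'cy', 'eye', 'orientation', 'shot']
lock_nut [0.4854 0.1859 0.0926] 0.68 [323. 312.]
lock_nut [ 0.678  -0.2646  0.0298
[... 337 characters left out ...]
t [0.3955 0.0078 0.0248] 0.7 [390. 281.]
top [0.45725785 0.00751829 1.06754478] [[-0.019, 0.994, -0.106], [-1.0, -0.017, 0.017], [0.015, 0.106, 0.994]] 499.2279217433164 ['img', 'range_z', 'fx', 'fy', 'cx', 'cy', 'eye', 'orientation', 'shot']
lock_nut [0.4912 0.1699 0.0985] 0.67 [229. 279.]
lock_nut [0.4036 0.     0.0173] 0.21 [317. 321.]
terminal [0.3319 0.1381 0.0143] 0.84 [251. 357.]
terminal [0.4877 0.1641 0.0202] 0.77 [238. 282.]
terminal [0.4137 0.3062 0.0198] 0.63 [169. 319.]
twin_terminal [ 0.529  -0.1069  0.0147] 0.84 [367. 260.]
set_nut_top [0.3336 0.1409 0.0154] 0.91 [250. 357.]
set_nut_top [0.4143 0.3068 0.0162] 0.58 [169. 319.]
set_nut_top [0.4928 0.164  0.0148] 0.57 [238. 279.]
```

View pics/side0.png

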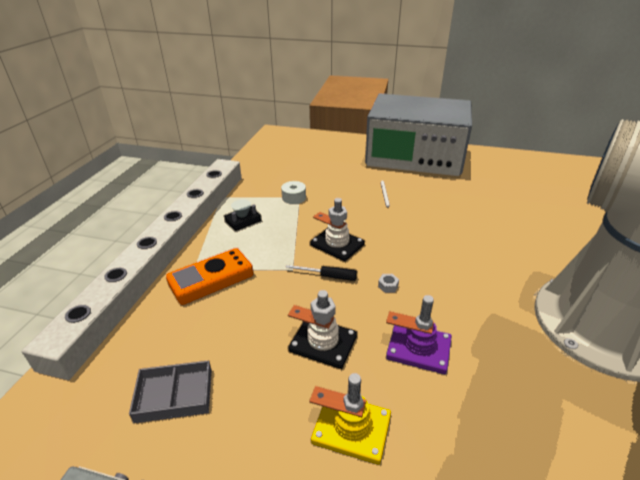

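View pics/top0.png

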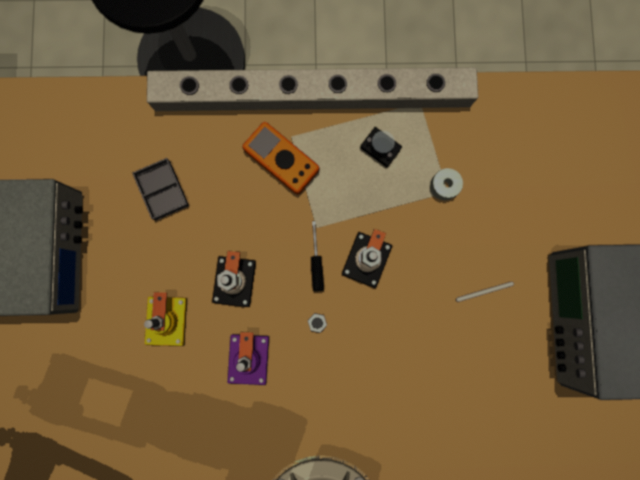

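Side view candidates for the slack nut: near white terminal (322,310), far white terminal (338,213), yellow (354,385), purple (426,305) and the spare nut (390,283). The yellow and purple ones are look-alikes and the spare is loose, so it is one of the two white terminals. Next is a close crop, plus depth heights of both.

```bash
python3 - <<'E'
from h import *
p=get_image("side");i=p["img"]
a=cv2.resize(i[280:345,290:355],(400,400),interpolation=cv2.INTER_CUBIC);b=cv2.resize(i[192:257,305:370],(400,400),interpolation=cv2.INTER_CUBIC)
cv2.imwrite("pics/cr1.png",np.hstack([a,b]))
t=get_image("top")
cv2.imwrite("pics/cr2.png",np.hstack([cv2.resize(t["img"][y-25:y+25,x-25:x+25],(400,400),interpolation=cv2.INTER_CUBIC) for x,y in((231,281),(370,258))]))
for p in(p,t):
    w=pts(p)
    for c in((.487,.172),(.523,-.103)):
        m=(np.hypot(w[...,0]-c[0],w[...,1]-c[1])<.035)&(p["range_z"]>0)
        nt=m&(w[...,2]>.090)&(w[...,2]<.104);st=m&(w[...,2]>.112)
        print(c,nt.sum(),np.round(np.percentile(w[nt][:,2],[10,25,50,75,90]),4) if nt.any() else'',w[nt].mean(0).round(4),'stud',st.sum(),w[st].mean(0).round(4))
        for lo,hi in((0.012,.022),):
            b=m&(w[...,2]>lo)&(w[...,2]<hi)
E
```

```text
(0.487, 0.172) 300 [0.0927 0.0958 0.0969 0.0978 0.0989] [0.4875 0.1801 0.0966] stud 95 [0.4881 0.1767 0.1189]
(0.523, -0.103) 146 [0.0926 0.0942 0.0954 0.0967 0.1001] [ 0.5281 -0.1014  0.0957] stud 52 [ 0.5292 -0.105   0.1183]
(0.487, 0.172) 237 [0.0957 0.0968 0.0984 0.0996 0.1007] [0.4904 0.1742 0.0982] stud 68 [0.4904 0.175  0.121 ]
(0.523, -0.103) 226 [0.0932 0.0944 0.0957 0.0971 0.0984] [ 0.5309 -0.1056  0.0958] stud 69 [ 0.531  -0.1057  0.121 ]
```

View pics/cr1.png

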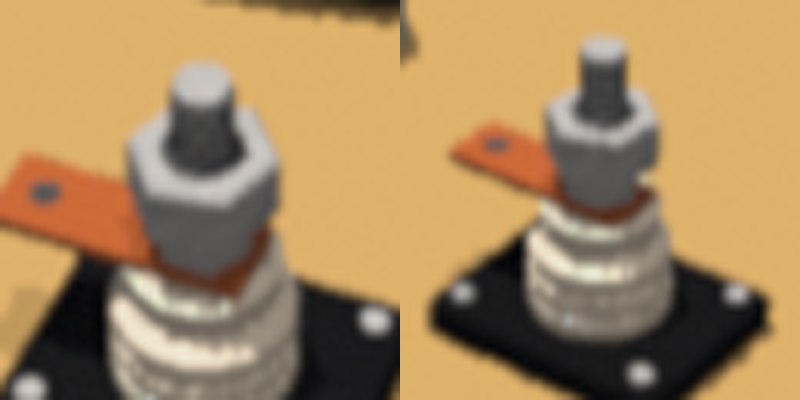

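View pics/cr2.png

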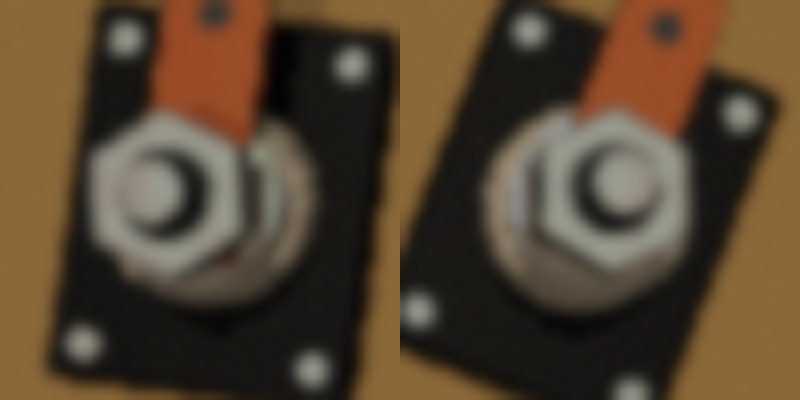

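Left crop (near white terminal, side pixel 322,310): a tall nut stack. Its nut top measures about 2.6 mm higher than the other white terminal's (98.4 mm against 95.7 mm, where 96 mm means tight). So the near one is the slack one. Top crop: its corners point up and down in the image, so yaw is about 0. I'll fit it more exactly.

```bash
cat > fit.py <<'E'
from h import *
from scipy.optimize import differential_evolution
def ring(p,c,yaw,r,z,n):
    out=[]
    for k in range(6):
        a,b=[np.array([c[0]+r*np.cos(yaw+q*np.pi/3),c[1]+r*np.sin(yaw+q*np.pi/3),z]) for q in(k,k+1)]
        for t in (np.arange(n)+.5)/n: out.append(pix(p,a+(b-a)*t))
    return np.array(out)
def fit(p,z,c0,ch=None):
    g=p["img"].astype(float).min(2).astype(np.float32)  # blue/min: grey bright, bench dark
    def s(q):
        v=lambda r:cv2.remap(g,ring(p,q[:2],q[2],r,z,8).astype(np.float32)[None],None,cv2.INTER_LINEAR)[0]
        return -(np.mean(v(.0185))-np.mean(v(.0232)))
    r=differential_evolution(s,[(c0[0]-.006,c0[0]+.006),(c0[1]-.006,c0[1]+.006),(-np.pi/6,np.pi/6)],seed=1,tol=1e-5,maxiter=60)
    return r.x[:2].round(4),np.degrees(r.x[2]).round(2),r.fun
E
python3 - <<'E'
from fit import *
for n in("top","side"):
    p=get_image(n)
    print(n,fit(p,.0985,(.4895,.1755)),fit(p,.096,(.53,-.105)))
R=sense()["tcp_rot"];d=np.array([.4895,.1755,.231])-sense()["eef_pos"];print(R.T@d)
E
```

```text
top (array([0.4899, 0.1752]), np.float64(3.64), np.float64(-69.97689056396484)) (array([ 0.5308, -0.1081]), np.float64(-2.47), np.float64(-57.301700592041016))
side (array([0.489 , 0.1745]), np.float64(4.18), np.float64(-50.60430908203125)) (array([ 0.5299, -0.108 ]), np.float64(0.4), np.float64(-40.590797424316406))
[-3.98703712e-01 -2.91164579e-01  2.99855213e-04]
```

```bash
python3 -m crank '[{"angular":[0,0,0],"travel":[-0.0285,-0.0208,0],"fingers":-1},{"angular":[0,0,0],"travel":[-0.0285,-0.0208,0],"fingers":-1},{"angular":[0,0,0],"travel":[-0.0285,-0.0208,0],"fingers":-1},{"angular":[0,0,0],"travel":[-0.0285,-0.0208,0],"fingers":-1},{"angular":[0,0,0],"travel":[-0.0285,-0.0208,0],"fingers":-1},{"angular":[0,0,0],"travel":[-0.0285,-0.0208,0],"fingers":-1},{"angular":[0,0,0],"travel":[-0.0285,-0.0208,0],"fingers":-1},{"angular":[0,0,0],"travel":[-0.0285,-0.0208,0],"fingers":-1},{"angular":[0,0,0],"travel":[-0.0285,-0.0208,0],"fingers":-1},{"angular":[0,0,0],"travel":[-0.0285,-0.0208,0],"fingers":-1},{"angular":[0,0,0],"travel":[-0.0285,-0.0208,0],"fingers":-1},{"angular":[0,0,0],"travel":[-0.0285,-0.0208,0],"fingers":-1},{"angular":[0,0,0],"travel":[-0.0285,-0.0208,0],"fingers":-1},{"angular":[0,0,0],"travel":[-0.0285,-0.0208,0],"fingers":-1}]' 100
python3 -m crank '[{"angular":[0,0,-0.1225],"travel":[0,0,0],"fingers":-1},{"angular":[0,0,-0.1225],"travel":[0,0,0],"fingers":-1},{"angular":[0,0,-0.1225],"travel":[0,0,0],"fingers":-1},{"angular":[0,0,-0.1225],"travel":[0,0,0],"fingers":-1},{"angular":[0,0,-0.1225],"travel":[0,0,0],"fingers":-1},{"angular":[0,0,-0.1225],"travel":[0,0,0],"fingers":-1},{"angular":[0,0,-0.1225],"travel":[0,0,0],"fingers":-1},{"angular":[0,0,-0.1225],"travel":[0,0,0],"fingers":-1},{"angular":[0,0,-0.1225],"travel":[0,0,0],"fingers":-1},{"angular":[0,0,-0.1225],"travel":[0,0,0],"fingers":-1},{"angular":[0,0,-0.1225],"travel":[0,0,0],"fingers":-1},{"angular":[0,0,-0.1225],"travel":[0,0,0],"fingers":-1},{"angular":[0,0,0],"travel":[0,0,0],"fingers":-1}]'
cat > st.py <<'E'
from h import *
s=sense();R=s["tcp_rot"];y=R[:,1]
print("t",round(s["time_s"],2),"tcp",s["eef_pos"].round(4),"yyaw",round(np.degrees(np.arctan2(y[1],y[0])),2),"z",R[:,2].round(4),"j6",s["joint_positions"][5].round(1),"F",s["contact_force"].round(2),"M",s["torque"].round(3),"gap",round(s["finger_gap"],3),"grip",round(s["grasp_force"],1))
print("to axis, tool axes:",(R.T@(np.array([.4895,.175,s["eef_pos"][2]])-s["eef_pos"])).round(4))
E
python3 st.py
```

```text
time_s: 2.55
eef_pos: [0.4904, 0.1744, 0.2315]
tcp_rot: [[-0.938, 0.346, 0.0], [0.346, 0.938, 0.0], [-0.0, 0.0, -1.0]]
contact_force: [-0.7, 0.3, -0.6]
finger_gap: 1.003
grasp_force: 0.0
time_s: 4.18
eef_pos: [0.4898, 0.1754, 0.2313]
tcp_rot: [[-0.439, -0.899, 0.0], [-0.899, 0.439, 0.0], [-0.0, -0.0, -1.0]]
contact_force: [-0.3, -0.1, 0.1]
finger_gap: 1.002
grasp_force: 0.0
t 4.17 tcp [0.4898 0.1754 0.2313] yyaw 153.96 z [ 1.e-04  0.e+00 -1.e+00] j6 -134.4 F [-0.32 -0.12  0.11] M [0.024 0.027 0.005] gap 1.002 grip 0.0
to axis, tool axes: [ 0.0005  0.0001 -0.    ]
```

```bash
python3 -m crank '[{"angular":[0,0,0],"travel":[0.0003,0,0.018],"fingers":-1},{"angular":[0,0,0],"travel":[0,0,0.018],"fingers":-1},{"angular":[0,0,0],"travel":[0,0,0.018],"fingers":-1},{"angular":[0,0,0],"travel":[0,0,0.018],"fingers":-1},{"angular":[0,0,0],"travel":[0,0,0.018],"fingers":-1},{"angular":[0,0,0],"travel":[0,0,0.018],"fingers":-1},{"angular":[0,0,0],"travel":[0,0,0.018],"fingers":-1},{"angular":[0,0,0],"travel":[0,0,0.018],"fingers":-1},{"angular":[0,0,0],"travel":[0,0,0.006],"fingers":-1},{"angular":[0,0,0],"travel":[0,0,0.006],"fingers":-1},{"angular":[0,0,0],"travel":[0,0,0.006],"fingers":-1},{"angular":[0,0,0],"travel":[0,0,0],"fingers":-1}]' 25
python3 st.py
python3 -m crank '[{"angular":[0,0,0],"travel":[0,0,0],"fingers":-0.4},{"angular":[0,0,0],"travel":[0,0,0],"fingers":0},{"angular":[0,0,0],"travel":[0,0,0],"fingers":0.1},{"angular":[0,0,0],"travel":[0,0,0],"fingers":0.2},{"angular":[0,0,0],"travel":[0,0,0],"fingers":0.3},{"angular":[0,0,0],"travel":[0,0,0],"fingers":0.4},{"angular":[0,0,0],"travel":[0,0,0],"fingers":0.6},{"angular":[0,0,0],"travel":[0,0,0],"fingers":0.6}]' 25 >/dev/null
python3 st.py; python3 -c "
from h import *
p=get_image('side');cv2.imwrite('pics/grip.png',cv2.resize(p['img'][220:400,220:440],(733,600)))"
```

```text
time_s: 5.68
eef_pos: [0.4896, 0.1751, 0.0692]
tcp_rot: [[-0.438, -0.899, -0.0], [-0.899, 0.438, -0.0], [0.0, 0.0, -1.0]]
contact_force: [0.0, 0.5, -0.5]
finger_gap: 0.999
grasp_force: 0.0
t 5.67 tcp [0.4896 0.1751 0.0692] yyaw 154.0 z [-2.e-04 -1.e-04 -1.e+00] j6 -134.5 F [ 0.04  0.51 -0.52] M [-0.029  0.003 -0.002] gap 0.999 grip 0.0
to axis, tool axes: [0.0001 0.     0.    ]
t 6.67 tcp [0.4898 0.1751 0.0695] yyaw 154.01 z [ 4.e-04  0.e+00 -1.e+00] j6 -134.5 F [-0.71 -1.74  5.83] M [-0.236  0.083 -0.058] gap 0.417 grip 26.1
to axis, tool axes: [ 0.0003  0.0002 -0.    ]
```

View pics/grip.png

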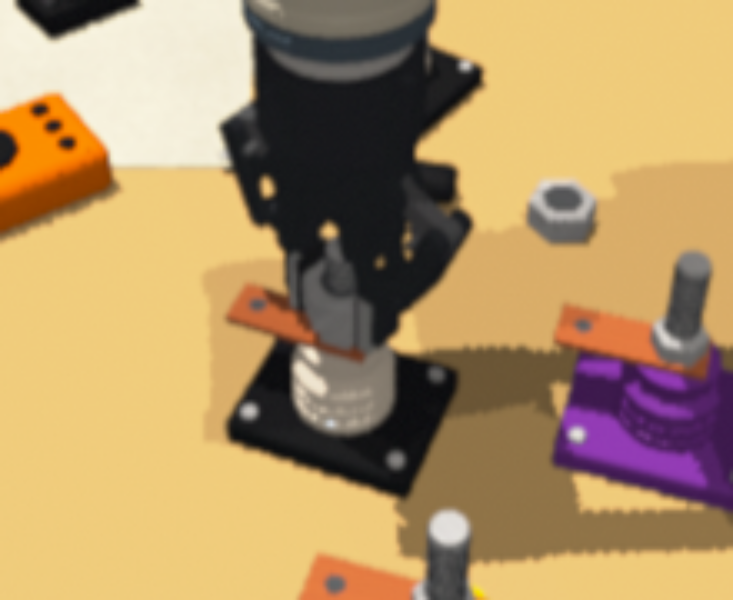

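The picture shows both fingers around the nut (about 335,300 in the crop), clear of the bar. The opening of 0.417 is about 36 mm, so it grips on the flats. Firming the grip and starting to turn.

```bash
python3 -m crank '[{"angular":[0,0,0],"travel":[0,0,0],"fingers":0.8},{"angular":[0,0,0],"travel":[0,0,0],"fingers":0.8},{"angular":[0,0,0],"travel":[0,0,0],"fingers":0.8}]' 90 >/dev/null;python3 st.py
python3 -m crank '[{"angular":[0,0,0.1],"travel":[0,0,0.000095],"fingers":0.8},{"angular":[0,0,0.1],"travel":[0,0,0.000095],"fingers":0.8},{"angular":[0,0,0.1],"travel":[0,0,0.000095],"fingers":0.8},{"angular":[0,0,0.1],"travel":[0,0,0.000095],"fingers":0.8}]' >/dev/null; python3 st.py
python3 -m crank '[{"angular":[0,0,0.1],"travel":[0,0,0.000095],"fingers":0.8},{"angular":[0,0,0.1],"travel":[0,0,0.000095],"fingers":0.8},{"angular":[0,0,0.1],"travel":[0,0,0.000095],"fingers":0.8},{"angular":[0,0,0.1],"travel":[0,0,0.000095],"fingers":0.8}]' >/dev/null; python3 st.py
```

```text
t 7.1 tcp [0.4899 0.1751 0.0697] yyaw 154.01 z [ 5.e-04  1.e-04 -1.e+00] j6 -134.5 F [-1.18 -2.44  8.55] M [-0.237  0.201 -0.089] gap 0.404 grip 88.0
to axis, tool axes: [ 0.0003  0.0003 -0.    ]
t 7.6 tcp [0.4902 0.1749 0.0694] yyaw 130.95 z [ 1.2e-03 -3.0e-04 -1.0e+00] j6 -111.4 F [ 1.07 -3.56  7.19] M [-0.573 -0.07   0.192] gap 0.406 grip 88.1
to axis, tool axes: [ 0.0005  0.0005 -0.    ]
t 8.1 tcp [0.4904 0.1746 0.069 ] yyaw 108.04 z [ 1.4e-03 -8.0e-04 -1.0e+00] j6 -88.5 F [ 1.81 -6.36  7.9 ] M [-0.938 -0.204  0.163] gap 0.406 grip 88.1
to axis, tool axes: [ 0.0007  0.0007 -0.    ]
```

```bash
python3 -m crank '[{"angular":[0,0,0],"travel":[0,-0.0006,-0.0005],"fingers":0.8}]' >/dev/null; python3 st.py
python3 -m crank '[{"angular":[0,0,0.1],"travel":[0,0,0.000095],"fingers":0.8},{"angular":[0,0,0.1],"travel":[0,0,0.000095],"fingers":0.8},{"angular":[0,0,0.1],"travel":[0,0,0.000095],"fingers":0.8},{"angular":[0,0,0.1],"travel":[0,0,0.000095],"fingers":0.8}]' >/dev/null; python3 st.py
```

```text
t 8.22 tcp [0.4904 0.1745 0.0692] yyaw 108.12 z [ 1.1e-03  1.0e-04 -1.0e+00] j6 -88.7 F [ 2.83 -0.49 -2.21] M [ 0.034 -0.305 -0.131] gap 0.407 grip 89.1
to axis, tool axes: [ 0.0007  0.0008 -0.    ]
t 8.72 tcp [0.4904 0.1742 0.0687] yyaw 85.18 z [ 1.1e-03 -6.0e-04 -1.0e+00] j6 -65.7 F [ 2.64 -5.65  3.08] M [-0.761 -0.423  0.127] gap 0.407 grip 89.4
to axis, tool axes: [ 0.001   0.0008 -0.    ]
```

```bash
python3 -m crank '[{"angular":[0,0,0.1],"travel":[-0.0001,-0.0003,0.000095],"fingers":0.8},{"angular":[0,0,0.1],"travel":[-0.0001,-0.0003,0.000095],"fingers":0.8},{"angular":[0,0,0.1],"travel":[0,-0.0002,0.00007],"fingers":0.8},{"angular":[0,0,0.1],"travel":[0,-0.0002,0.00007],"fingers":0.8}]' >/dev/null; python3 st.py
python3 -m crank '[{"angular":[0,0,0.1],"travel":[0,-0.0001,0.000095],"fingers":0.8},{"angular":[0,0,0.1],"travel":[0,-0.0001,0.000095],"fingers":0.8}]' >/dev/null; python3 st.py
python3 -m crank '[{"angular":[0,0,0.1],"travel":[0,-0.0001,0.000095],"fingers":0.8},{"angular":[0,0,0.1],"travel":[0,-0.0001,0.000095],"fingers":0.8}]' >/dev/null; python3 st.py
```

```text
t 9.22 tcp [0.4903 0.1737 0.0683] yyaw 62.24 z [ 9.e-04  2.e-04 -1.e+00] j6 -42.9 F [ 2.03 -0.57  1.4 ] M [-0.175 -0.308  0.211] gap 0.408 grip 89.4
to axis, tool axes: [ 0.0013  0.0008 -0.    ]
t 9.47 tcp [0.4902 0.1735 0.0681] yyaw 50.78 z [ 9.e-04  1.e-04 -1.e+00] j6 -31.4 F [ 2.34 -0.76  1.67] M [-0.2   -0.227  0.195] gap 0.401 grip 89.3
to axis, tool axes: [ 0.0015  0.0008 -0.    ]
t 9.72 tcp [0.49   0.1733 0.0679] yyaw 39.32 z [ 9.e-04  1.e-04 -1.e+00] j6 -20.0 F [ 2.01 -1.48  2.27] M [-0.18  -0.278  0.107] gap 0.403 grip 89.3
to axis, tool axes: [ 0.0016  0.0006 -0.    ]
```

```bash
for i in 1; do :; done
python3 -m crank '[{"angular":[0,0,0.06],"travel":[0,-0.00006,0.00006],"fingers":0.8},{"angular":[0,0,0.06],"travel":[0,-0.00006,0.00006],"fingers":0.8}]' >/dev/null; python3 st.py|head -1
python3 -m crank '[{"angular":[0,0,0.06],"travel":[0,-0.00006,0.00006],"fingers":0.8}]' >/dev/null; python3 st.py|head -1
python3 -m crank '[{"angular":[0,0,0.06],"travel":[0,-0.00006,0.00006],"fingers":0.8}]' >/dev/null; python3 st.py|head -1
```

```text
t 9.97 tcp [0.4899 0.1733 0.0679] yyaw 32.57 z [ 9.e-04 -1.e-04 -1.e+00] j6 -13.2 F [ 1.33 -1.2   3.04] M [-0.147 -0.176  0.617] gap 0.404 grip 89.3
t 10.1 tcp [0.4899 0.1732 0.0679] yyaw 29.15 z [ 1.e-03 -1.e-04 -1.e+00] j6 -9.8 F [ 0.91 -0.69  3.63] M [-0.206 -0.158  0.72 ] gap 0.409 grip 89.3
t 10.22 tcp [0.4898 0.1732 0.0679] yyaw 25.72 z [ 1.e-03 -2.e-04 -1.e+00] j6 -6.4 F [ 1.78 -0.65  5.16] M [-0.147 -0.143  0.799] gap 0.406 grip 89.2
```

Torque stepped from 0.11 to 0.62, 0.72 and then 0.80 N m, so the nut bears and is tight. I'll stop here, release and retreat.

```bash
python3 -m crank '[{"angular":[0,0,0],"travel":[0,0,0],"fingers":0.8}]' >/dev/null; python3 st.py|head -1
python3 -m crank '[{"angular":[0,0,0],"travel":[0,0,0],"fingers":0.1},{"angular":[0,0,0],"travel":[0,0,0],"fingers":-0.3},{"angular":[0,0,0],"travel":[0,0,0],"fingers":-1},{"angular":[0,0,0],"travel":[0,0,0],"fingers":-1},{"angular":[0,0,0],"travel":[0,0,0],"fingers":-1},{"angular":[0,0,0],"travel":[0,0,0],"fingers":-1},{"angular":[0,0,0],"travel":[0,0,0],"fingers":-1}]' >/dev/null; python3 st.py|head -1
python3 -m crank '[{"angular":[0,0,0],"travel":[0,0,-0.01],"fingers":-1},{"angular":[0,0,0],"travel":[0,0,-0.02],"fingers":-1},{"angular":[0,0,0],"travel":[0,0,-0.02],"fingers":-1},{"angular":[0,0,0],"travel":[0,0,-0.02],"fingers":-1},{"angular":[0,0,0],"travel":[0,0,-0.02],"fingers":-1},{"angular":[0,0,0],"travel":[0,0,-0.02],"fingers":-1},{"angular":[0,0,0],"travel":[0,0,-0.02],"fingers":-1},{"angular":[0,0,0],"travel":[0,0,-0.02],"fingers":-1},{"angular":[0,0,0],"travel":[0,0,-0.02],"fingers":-1},{"angular":[0,0,0],"travel":[0,0,0],"fingers":-1}]' >/dev/null; python3 st.py|head -1
python3 - <<'E'
from fit import *
p=get_image("side");print(fit(p,.096,(.4895,.175)))
w=pts(p);m=(np.hypot(w[...,0]-.488,w[...,1]-.175)<.035)&(w[...,2]>.09)&(w[...,2]<.104);print(np.median(w[m][:,2]))
cv2.imwrite('pics/end.png',cv2.resize(p['img'][220:400,220:440],(733,600)))
E
```

```text
t 10.35 tcp [0.4898 0.1732 0.0679] yyaw 25.8 z [ 9.e-04 -1.e-04 -1.e+00] j6 -6.5 F [ 1.3  -1.27  3.55] M [-0.236 -0.203  0.595] gap 0.406 grip 89.6
t 11.22 tcp [0.4894 0.1731 0.0677] yyaw 25.67 z [ 0.  0. -1.] j6 -6.4 F [-0.61  0.07  0.3 ] M [ 0.018 -0.02  -0.039] gap 0.998 grip 0.0
t 12.47 tcp [0.4903 0.1734 0.2396] yyaw 25.67 z [ 0.0033  0.0012 -1.    ] j6 -6.4 F [0.82 0.47 0.34] M [-0.02  -0.013  0.035] gap 1.003 grip 0.0
(array([0.4894, 0.1738]), np.float64(-1.45), np.float64(-23.650955200195312))
0.09527321945590489
```

View pics/end.png

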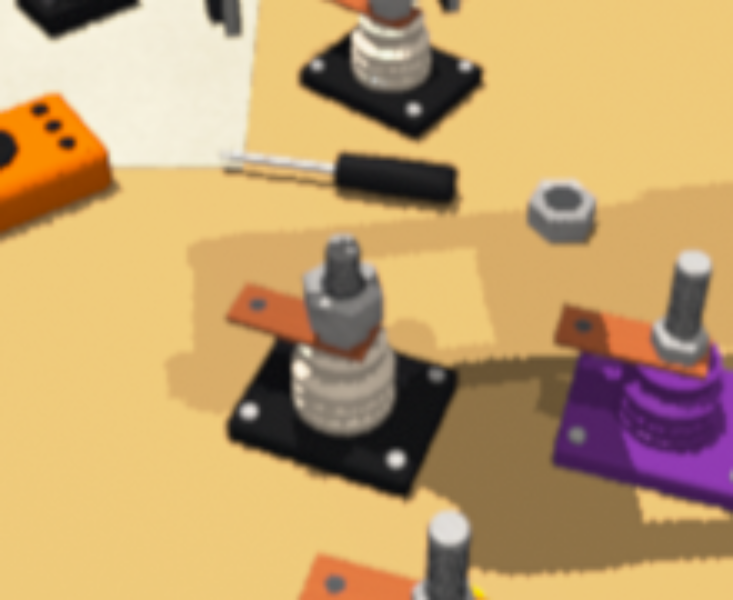

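The picture shows the nut (about 343,300 in the crop) seated lower on the smaller nut. The gripper is clear and the things in view have not moved.

```bash
python3 -c "
from bench import sign_off
print(sign_off())"
```

```text
the job is handed in; nothing more can be done
None
```

The slack lock nut is run down onto the smaller nut and tightened to about 0.8 N m by the last reading while turning (target 0.7, overstrain limit 1.05); the gripper is open and clear, and the job is handed in.

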